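# Set out the pad-seating station

## Task

Set out the pad-seating station on the grey heat-proof board: stand the white pad box exactly midway between the burner and the wax tin, and lay the larger of the two loose key pads flat on the middle of the box. Then stand the dark jar with the wide white lid directly in front of the wax tin, and the nozzle bottle directly in front of the pad box, both upright, 9 cm centre to centre (in front means towards the board's front edge, the one without the steel strip, square to the line from burner to tin). Leave the smaller pad and the narrow white tub where they are.

Things in the scene. Friction and masses are not known exactly. Their poses are not given: they have to be found in the camera images.
- board: Fixed grey board on the bench, 170 deep (its x) x 260 wide (its y) x 8 mm thick. Origin: centre of its underside, on the bench; z up; +x points to the back edge, which carries an 8 mm thick steel strip, top 24 mm above the bench; the front edge faces the robot, yaw within 0.12 rad. Burner and tin stand on it at x = 35, y = +90 and -90 mm, either on either side; midway is x = 35, y = 0.
- burner: Fixed small burner on the board: slim brass stem on a round steel foot of 43 mm diameter, 74 mm tall. Origin: centre of its underside, on the board top. Axes parallel to the board's.
- tin: Fixed shallow round black tin with pale wax, 47 mm diameter, 12 mm tall, on the board. Origin: centre of its underside, on the board top. Axes parallel to the board's, so in front of it is its -x.
- pad_box: Loose white card box with closed lid, 36 (its x) x 40 (its y) x 14 mm high, 30 to 55 g. Origin: centre of its underside; z up. Its flat top carries the larger pad.
- big_pad: Loose round key pad, the larger of two: tan disc with a small metal disc in its middle, 30 mm diameter, 6 mm thick, lying flat. Origin: centre of its underside; z up.
- small_pad: Loose round key pad, the smaller of two, same look, 21 mm diameter, 6 mm thick, lying flat. Origin: centre of its underside. Stays where it is.
- jar: Loose dark grey jar with a wide white screw lid, round, 36 mm diameter, 52 mm tall, about 0.07 to 0.12 kg, upright. Origin: centre of its underside; z up. Solid to grasp at any height.
- bottle: Loose small red bottle with a tapered white nozzle, upright, 77 mm tall: round body of 29 mm diameter up to 43 mm, nozzle 18 mm or less above. Origin: centre of its underside; z up. Grasp the body.
- tub: Loose narrow white tub with a white cap, round, 28 mm diameter, 52 mm tall, upright. Origin: centre of its underside. Stays where it is.

How it is judged:
By the outcome, as a careful person would: the job done as asked, in the order asked, and still so for the second after the job is handed in, with the robot touching nothing.
It also fails if it takes over 112 s, if anything falls off the work surface, if the arm or the gripper's body presses on something with over 40 N, if the wrist force passes 120 N, or if a joint passes its speed limit or range.

## Robot

A 7-joint arm with a two-finger parallel gripper is mounted at the origin on a cart in front of the work surface, level with it; the furniture and walls round the work are solid. World frame = base frame: x ahead of the robot, y to its left, z up, the work surface at z = 0. Lengths are in m, angles in rad, forces in N, time in s.
With the tool pointing down it reaches from about 0.425 to 1.025 m from the base axis. Payload 9.4 kg.
Tool frame: the origin (TCP) lies between the finger pads; the fingertips stand manip.tip_extent ahead of it and the grasp point (between the pads) lies 6 mm ahead of it (manip.tip_extent is the distance from the TCP to the fingertips, in m); z points along the fingers, y is the line along which they close (so a half turn about z gives the same grasp; the last joint's range is limited). The gripper opens to 93 mm and grips with 3 to 60 N. Pads are 15 mm wide; open, the fingers measure 128 mm over their backs; the gripper's body (75 mm by 188 mm) begins 65 mm behind the grasp point.
Start: joints at [-1.272, 0.599, -0.003, 1.599, 0.002, 0.943, -0.08], TCP at [0.266, 0.674, 0.244] pointing down, gripper open.
Joint ranges: [-2.57, 2.57], [-0.35, 1.97], [-1.29, 1.29], [0.11, 2.56], [-1.05, 4.19], [0.11, 1.86], [-2.63, 2.63]. Speed limits (rad/s): [2.22, 2.22, 3.01, 3.01, 3.14, 3.14, 3.14].

## Interface

Orientations are given as a unit quaternion [x, y, z, w].
In Python, from cell import manip, set_gripper, solver, status, imaging, job_done, finder gives the robot as it stands. Calls block until the motion is done:
- manip.move_pose(position, orientation): joint-space move of the TCP to a pose.
- manip.move_straight(position, attitude=None, feed=0.15): straight line of the TCP; attitude=None keeps the orientation; feed is the mean speed in m/s.
- manip.move_joints(angles): joint-space move.
- set_gripper(opening, force=None): finger opening in m; force is the grip in N (None keeps the last); returns when the fingers have stopped.
- manip.dwell(seconds).
- solver.inverse_kinematics(position, orientation): joint angles nearest the present ones, or None.
- status.sense(): the state.
- imaging.capture(name): name is "side" or "top" or "wrist"; returns (picture, depth): 480x640x3 uint8, red, green, blue; 480x640 float32, m along the optical axis (not along the pixel's ray), 0 where there is no reading.
- imaging.camera_params(name): a dict with "camera_matrix" (3x3 intrinsics, pixels), "D" ([k1, k2, p1, p2, k3] as OpenCV has them; the pictures are not rectified), "R" (3x3) and "t" (3): a world point X has camera coordinates R X + t; the wrist camera has in their place "tool_from_camera" (4x4, takes a point from camera to tool coordinates, whose origin is the TCP and whose axes are the flange's). Camera axes: x right, y down, z forward; pixel columns grow to the right and rows downward; lengths in m; the calibration is good to about 2 mm. A picture is of the moment at which its call begins: read the wrist's pose just before it. camera_params takes no time and is no camera call.
A pose or a line that the arm cannot do raises manip.PlanningError and nothing moves.
- job_done(): hands the job in; it is judged then, once.
Trained networks look in the newest picture that a camera, given by its name, has taken for a name from the list of things; names that differ only in an ending like _2 or _b are one class to them, and where a whole thing is asked for, a point or a joint stands for the part that bears it (a point fixed in the world has none). Each returns a list of dicts, best first, with "conf" (0 to 1); they miss things now and then, are a little off and sometimes report something else, mostly with a low value. They report only what shows in the picture. A call takes as long as a camera call.
- finder.find_in(query, camera): "xy" ([column, row] as shares, 0 to 1, of the picture: columns of its width, rows of its height, amid what is visible of it).
- finder.trace(query, camera): "pixels" (480x640 bool, what is visible of it) and "xy" ([column, row] as shares, 0 to 1, of the picture: columns of its width, rows of its height, amid what is visible of it).
The state is a dict: "time": time; "joint_pos": joint angles; "qvel": joint speeds; "joint_efforts": joint torques, N m; "tool_pos": TCP position; "eef_rot": TCP orientation; "wrist_force": force on the tool from outside, world axes, zero at the start; "ft_torque": the same for the moment, N m; "opening": finger opening in m; "finger_force": force on a finger pad.
Only numpy, scipy, OpenCV 4.12 (cv2) and the standard library are available. Lean on these libraries where they do the work, as an engineer would, in place of code of your own. Each camera call takes 0.05 s, during which the arm holds its last target. There are 200 camera calls.

## Working session

There is one attempt and no reset: what is moved stays moved. The work goes in short steps, each a Python script; the robot and the scene stay as the last script left them, time stands still between calls to the robot, and variables do not carry over. Pictures are saved under pics/ and viewed, at most 14 in all, crops included, and the job is handed in when it is done.

```bash
mkdir -p pics; ls
python3 - <<'E'
from cell import manip,imaging,status
import cv2,numpy as np
for n in ("top","side"):
    p,d=imaging.capture(n); cv2.imwrite(f"pics/{n}0.png",p[...,::-1]); np.save(f"{n}0.npy",d)
    c=imaging.camera_params(n); print(n,{k:np.round(v,4).tolist() for k,v in c.items()})
print({k:np.round(v,3).tolist() for k,v in imaging.camera_params("wrist").items()})
print(manip.tip_extent,status.sense())
E
```

```text
cell.py
pics
top {'camera_matrix': [[542.2824, 0.0, 318.6338], [0.0, 542.2824, 240.4289], [0.0, 0.0, 1.0]], 'D': [-0.0588, 0.0, 0.0, 0.0, 0.0], 'R': [[0.0291, -0.9995, -0.0112], [-0.9854, -0.0268, -0.1683], [0.1679, 0.0159, -0.9857]], 't': [0.0534, 0.5402, 0.8807]}
side {'camera_matrix': [[543.5902, 0.0, 317.5556], [0.0, 543.5902, 238.5364], [0.0, 0.0, 1.0]], 'D': [-0.037, 0.0, 0.0, 0.0, 0.0], 'R': [[0.9933, -0.1127, -0.0249], [-0.0751, -0.467, -0.881], [0.0877, 0.877, -0.4724]], 't': [-0.5466, 0.0959, 0.7461]}
{'camera_matrix': [[356.231, 0.0, 317.22], [0.0, 356.231, 239.588], [0.0, 0.0, 1.0]], 'D': [-0.055, 0.0, 0.0, 0.0, 0.0], 'tool_from_camera': [[-0.001, -0.959, -0.282, 0.079], [1.0, -0.001, -0.001, 0.001], [0.0, -0.282, 0.959, -0.142], [0.0, 0.0, 0.0, 1.0]]}
0.025 {'time': 0.1, 'joint_pos': array([-1.27168974,  0.60007032, -0.00254093,  1.60003019,  0.00179309,
        0.94290776, -0.07978744]), 'qvel': array([-5.65348413e-04, -8.28166917e-04,  2.35432934e-04, -3.42626364e-03,
        1.46777478e-04,  4.30574238e-04,  7.17509028e-05]), 'joint_efforts': array([ 3.93895272e-03, -7.66557384e+01,  1.50163684e+00, -2.52936298e+01,
       -5.23348746e-02,  1.35496756e-02,  4.22370294e-05]), 'tool_pos': array([0.26595573, 0.67403141, 0.24283516]), 'eef_rot': array([ 1.86767558e-01,  9.82403878e-01, -7.03352146e-04, -6.89048331e-05]), 'wrist_force': array([-0.6328774 ,  0.53005233, -0.30969819]), 'ft_torque': array([ 0.03736913, -0.04274703, -0.01211098]), 'finger_force': 0.0, 'opening': 0.0929707165165767}
```

View pics/top0.png

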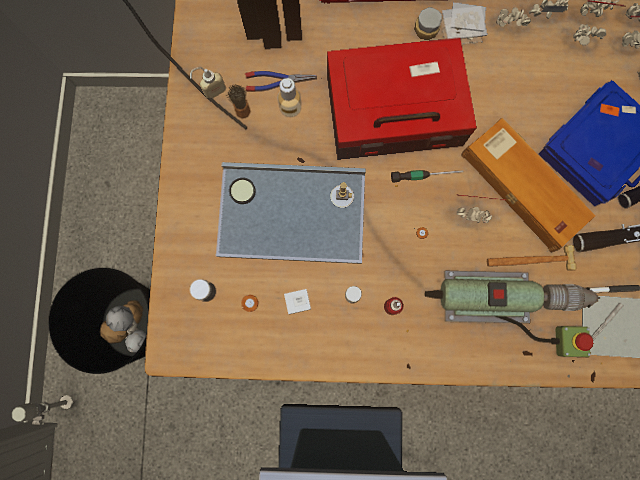

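View pics/side0.png

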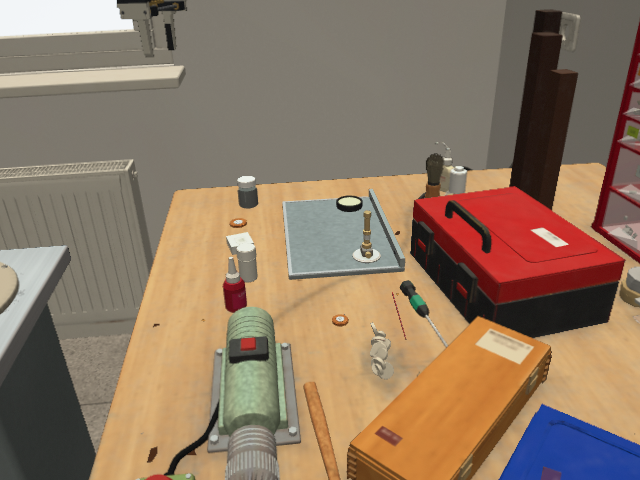

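Top view: tin (242,190), burner (342,196), jar (202,289), big pad (250,303), box (297,301), tub (353,294), bottle (394,306), small pad (422,233). The side view agrees. Next I get positions from the traces and depth.

```bash
cat > h.py <<'E'
from cell import manip,set_gripper,solver,status,imaging,job_done,finder
import numpy as np,cv2
from scipy.spatial.transform import Rotation as Rn
def shoot(n,save=None):
    s=status.sense(); p,d=imaging.capture(n); c=imaging.camera_params(n)
    if n=="wrist":
        T=np.eye(4);T[:3,:3]=Rn.from_quat(s["eef_rot"]).as_matrix();T[:3,3]=s["tool_pos"]
        T=T@np.array(c["tool_from_camera"])
    else:
        T=np.eye(4);R=np.array(c["R"]);T[:3,:3]=R.T;T[:3,3]=-R.T@np.array(c["t"])
    if save: cv2.imwrite(f"pics/{save}.png",p[...,::-1])
    return p,d,np.array(c["camera_matrix"]),np.array(c["D"]),T
def ray(px,v):
    _,_,K,D,T=v
    u=cv2.undistortPoints(np.float64(px).reshape(-1,1,2),K,D)[:,0]
    return np.c_[u,np.ones(len(u))]@T[:3,:3].T,T[:3,3]
def onplane(px,z,v):
    r,o=ray(px,v); return o+r*((z-o[2])/r[:,2])[:,None]
def cloud(mask,v):
    rr,cc=np.nonzero(mask&(v[1]>0)); r,o=ray(np.c_[cc,rr],v)
    return o+r*v[1][rr,cc][:,None]
def locate(q,n,v,h,tol=.006):
    """centre of the top face (world height h) of each detection"""
    out=[]
    for t in finder.trace(q,n)[:3]:
        P=cloud(t["pixels"],v)
        if len(P)<5: continue
        S=P[abs(P[:,2]-h)<tol]
        if len(S)<5: out.append((t["conf"],None,np.round(P.mean(0),3),np.round(P[:,2].max(),3)));continue
        (c,wh,a)=cv2.minAreaRect((S[:,:2]*1000).astype(np.float32))
        out.append((round(t["conf"],2),np.round(np.array(c)/1000,4),np.round(wh,1),round(a,1),round(float(np.median(S[:,2])),4),len(S),np.round(t["xy"]*np.array([640,480]))))
    return out
H=dict(board=.008,burner=.012,tin=.020,pad_box=.014,big_pad=.006,small_pad=.006,jar=.052,bottle=.04,tub=.052)
DOWN=Rn.from_quat([1,0,0,0])
def q(yaw):  # tool down; closing line (tool y) along world angle yaw+90deg
    return (Rn.from_euler('z',yaw)*DOWN).as_quat()
E
python3 - <<'E'
from h import *
v=shoot("top")
for k,h in H.items():
    print(k); [print("   ",*o) for o in locate(k,"top",v,h)]
print(status.sense()["time"])
E
```

```text
board
    0.68 [0.591  0.1209] [260.3 164.1] 88.9 0.0078 11809 [292. 218.]
burner
    0.7 [0.6268 0.0302] [40.5 40.4] 46.0 0.0116 253 [339. 196.]
tin
    0.75 [0.6305 0.211 ] [47.1 44. ] 28.5 0.018 517 [241. 189.]
pad_box
    0.88 [0.436  0.1039] [36.1 40. ] 13.8 0.0138 472 [299. 300.]
big_pad
    0.51 [0.4311 0.188 ] [28.  28.4] 47.3 0.0046 222 [248. 299.]
small_pad
    0.65 [0.5979 0.1211] [264.5 180.6] 88.8 0.0078 11875 [288. 219.]
jar
    0.9 [0.4485 0.2658] [31.7 31.8] 46.6 0.0522 311 [203. 290.]
    0.52 None [0.431 0.188 0.005] 0.011
bottle
    0.65 [ 0.4318 -0.0608] [25.5 24.5] 0.2 0.0408 105 [393. 303.]
tub
    0.74 [0.4493 0.0092] [25.1 25.1] 1.1 0.0513 195 [351. 296.]
0.6
```

Run:
```python
from h import *
for y in (0,np.pi):
    j=solver.inverse_kinematics([.53,.11,.22],q(y)); print(y,None if j is None else np.round(j,2))
manip.move_pose([.53,.11,.22],q(0))
v=shoot("wrist","w1")
for k,h in H.items():
    print(k); [print("   ",*o) for o in locate(k,"wrist",v,h)]
s=status.sense();print(s["time"],s["tool_pos"])
```

```text
0 [-0.8   0.5   0.72  2.07 -0.48  0.74 -1.35]
3.141592653589793 [-0.28  0.41 -0.03  2.04  0.02  0.69  1.24]
board
    0.67 [0.5983 0.1213] [265.  174.7] 88.7 0.009 41505 [308. 145.]
burner
    0.7 [0.6292 0.0298] [43.6 44.5] 56.4 0.0126 1192 [406. 114.]
tin
    0.83 [0.6329 0.2102] [47.1 45.2] 76.5 0.0191 2194 [212. 107.]
pad_box
    0.6 [0.4378 0.1044] [36.9 40.1] 14.2 0.0149 1211 [327. 296.]
    0.5 None [ 0.567 -0.114  0.005] 0.008
big_pad
    0.7 [0.4328 0.1891] [30.2 30.4] 66.5 0.0056 566 [247. 301.]
small_pad
    0.82 [ 0.5667 -0.1136] [20.4 19.7] 89.7 0.0055 337 [537. 181.]
jar
    0.87 [0.4538 0.2692] [29.2 33.4] 44.0 0.0532 862 [164. 296.]
bottle
    0.95 [ 0.4371 -0.0593] [22.3 26.8] 49.8 0.0415 371 [484. 310.]
tub
    0.67 None [0.457 0.019 0.019] 0.196
3.325 [0.52999557 0.11005052 0.21999702]
```

View pics/w1.png

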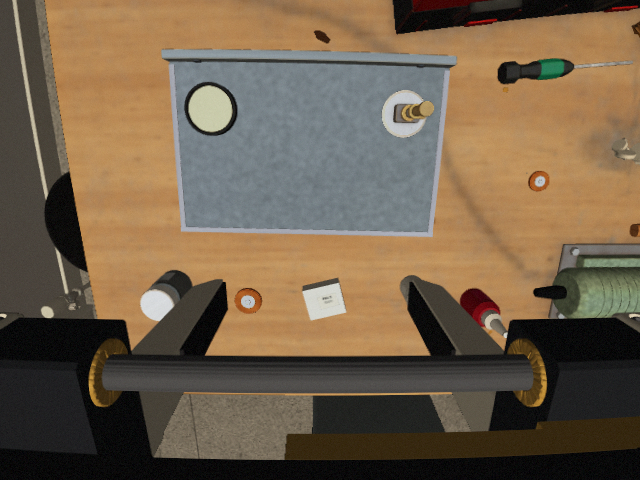

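Wrist view: box (327,297), big pad (247,301), jar (165,296), bottle (484,310), tin (211,109) and burner foot (403,114). The tin–burner distance comes out at 180.4 mm and the board yaw at about -1.2°. I'll look closer at the box, then pick it.

```bash
cat >> h.py <<'E'
BY=-.0205; XB=np.array([np.cos(BY),np.sin(BY)])
TIN=np.array([.6329,.2102]); BUR=np.array([.6292,.0298]); MID=(TIN+BUR)/2
def look(k,xy,yaw,z=.19,save=None):
    """move above xy and measure k there"""
    manip.move_pose([*xy,z],q(yaw)); v=shoot("wrist",save)
    L=[o for o in locate(k,"wrist",v,H[k]) if o[1] is not None]
    print(k,*L,sep="\n   ")
    L=[o for o in L if np.hypot(*(o[1]-xy))<.012]
    return L[0] if L else None
def st():
    s=status.sense(); return round(s["time"],2),np.round(s["tool_pos"],4),round(s["opening"],4),round(s["finger_force"],1),np.round(s["wrist_force"],1)
def pick(xy,yaw,ztcp,wide,force,up=.17):
    manip.move_pose([*xy,ztcp+.09],q(yaw)); set_gripper(wide)
    manip.move_straight([*xy,ztcp],feed=.12); set_gripper(0,force); print("grip",*st())
    manip.move_straight([*xy,up]); print("up",*st())
def place(xy,yaw,ztcp,wide,up=.19):
    manip.move_pose([*xy,max(ztcp+.07,.12)],q(yaw)); manip.move_straight([*xy,ztcp+.012])
    manip.move_straight([*xy,ztcp],feed=.03); print("down",*st())
    set_gripper(wide); manip.move_straight([*xy,up]); print("off",*st())
E
python3 - <<'E'
from h import *
b=np.array([.4378,.1044]); yaw=np.radians(14.2)
o=look("pad_box",b,yaw,save="w2")
if o is not None and abs(o[3]-14)<5 and max(abs(o[2]-[36,40]))<2.5:
    pick(o[1],np.radians(o[3]),.028,.058,12)
else: print("stop")
E
```

```text
pad_box
   (0.61, array([0.4376, 0.1042]), array([36.6, 39.9]), 14.3, 0.015, 1713, array([321., 223.]))
   (0.51, array([0.5873, 0.1213]), array([260.5, 153.5]), 88.7, 0.0091, 36976, array([352.,  71.]))
grip 6.38 [0.4378 0.1044 0.0284] 0.0397 12.0 [-0.3  0.7  5.7]
up 7.48 [0.4372 0.1043 0.1695] 0.0395 12.0 [-0.2 -0.9 -1.1]
```

Run:
```python
from h import *
place(MID,BY,.0365,.056)
v=shoot("wrist","w3")
for k in ("tin","burner"): print(k,*locate(k,"wrist",v,H[k]),sep="\n   ")
print(*locate("pad_box","wrist",v,.022),sep="\n   ")
manip.move_pose([.50,.11,.21],q(0)); v=shoot("wrist","w4")
for k in ("tin","burner"): print(k,*locate(k,"wrist",v,H[k]),sep="\n   ")
print(*locate("pad_box","wrist",v,.022),sep="\n   ")
```

```text
down 9.47 [0.6311 0.1201 0.0364] 0.0399 12.0 [-0.2  0.6  0.1]
off 11.17 [0.6306 0.1201 0.1892] 0.0561 0.0 [-0.1  0.7 -0.6]
tin
   (0.59, array([0.633 , 0.2102]), array([45.4, 46.9]), 53.2, 0.0191, 2099, array([223., 226.]))
burner
   (0.72, array([0.6291, 0.0305]), array([42.1, 42.3]), 81.3, 0.0127, 986, array([418., 224.]))
(0.83, array([0.6308, 0.1207]), array([40. , 36.2]), 89.2, 0.0229, 1776, array([319., 223.]))
   (0.6, None, array([ 0.567, -0.113,  0.005]), np.float64(0.008))
tin
   (0.66, array([0.6323, 0.2102]), array([46.3, 46.4]), 9.8, 0.0191, 2486, array([207.,  73.]))
burner
   (0.78, array([0.6287, 0.0302]), array([42.7, 43. ]), 64.9, 0.0127, 1211, array([409.,  77.]))
(0.75, array([0.6306, 0.1207]), array([40.6, 36.2]), 89.4, 0.0229, 2109, array([306.,  71.]))
```

View pics/w4.png

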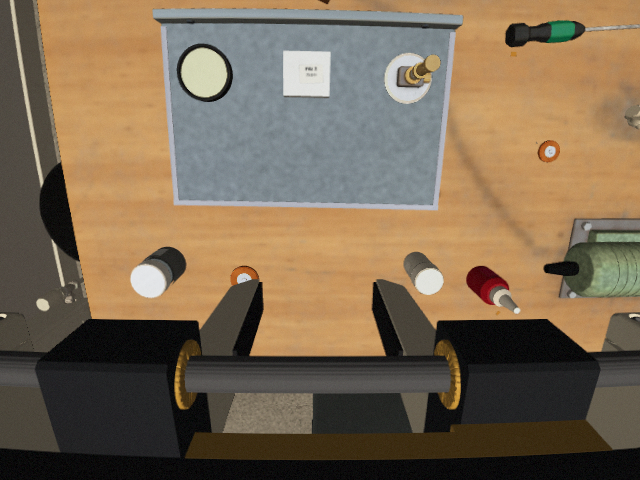

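The box (306,73) stands within 1 mm of the midpoint, square to the board. Next is the big pad.

Run:
```python
from h import *
set_gripper(.06)
o=look("big_pad",np.array([.4328,.1891]),0,z=.17)
if o is not None and max(abs(o[2]-30))<2.5:
    pick(o[1],0,.0265,.048,10)
    if status.sense()["opening"]>.025:
        place([.6307,.1201],BY,.049,.046)
        v=shoot("wrist","w5"); H["big_pad"]=.028
        print(*locate("big_pad","wrist",v,.028,.003),"box",*locate("pad_box","wrist",v,.022,.004),sep="\n   ")
```

```text
big_pad
   (0.76, array([0.4329, 0.1882]), array([29.4, 29.5]), 17.6, 0.0057, 877, array([319., 225.]))
grip 15.26 [0.4329 0.1884 0.0266] 0.0294 10.0 [ 0.5 -0.   1.6]
up 16.37 [0.4326 0.1882 0.1694] 0.0291 10.0 [-0.3  0.1  0.8]
down 18.32 [0.6307 0.12   0.0489] 0.029 10.0 [ 0.4 -0.5  0.5]
off 19.94 [0.6302 0.1202 0.1892] 0.0457 0.0 [-0.  -0.2  0.1]
(0.61, array([0.6305, 0.1209]), array([29.2, 29.4]), 89.4, 0.0277, 882, array([318., 227.]))
   box
   (0.74, array([0.6307, 0.1208]), array([40.1, 36.4]), 88.9, 0.0229, 913, array([317., 210.]))
```

View pics/w5.png

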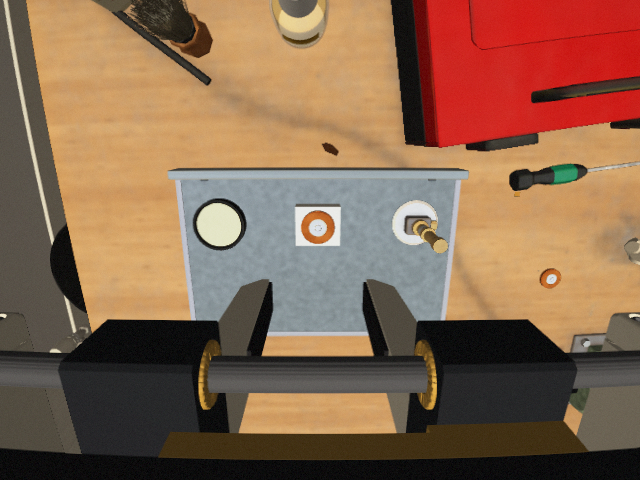

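Pad (318,227) lies centred on the box. Next is the jar.

Run:
```python
from h import *
set_gripper(.07)
o=look("jar",np.array([.4505,.2666]),0,z=.19,save="w6")
if o is not None and max(abs(o[2]-35))<4:
    pick(o[1],0,.036,.06,20)
    if .033<status.sense()["opening"]<.039:
        t=np.array([.6327,.2100])-.09*XB; print(t)
        place(t,BY,.0443,.054)
        v=shoot("wrist","w7"); print(*locate("jar","wrist",v,.060),sep="\n   ")
```

```text
jar
   (0.97, array([0.4512, 0.2678]), array([33.1, 34. ]), 63.3, 0.0533, 1357, array([318., 230.]))
grip 23.96 [0.4513 0.2679 0.0363] 0.0353 20.0 [-0.3 -0.7  6.2]
up 25.0 [0.4507 0.2678 0.1693] 0.0354 20.0 [ 0.1 -0.  -0.1]
[0.54271891 0.21184487]
down 26.67 [0.5427 0.2121 0.0444] 0.0355 20.0 [-0.7  1.2  2.7]
off 28.34 [0.5422 0.2119 0.1893] 0.0542 0.0 [-0.3  0.2 -0.9]
(0.9, array([0.5431, 0.2129]), array([32.9, 33.5]), 21.4, 0.0613, 1436, array([319., 232.]))
```

View pics/w7.png

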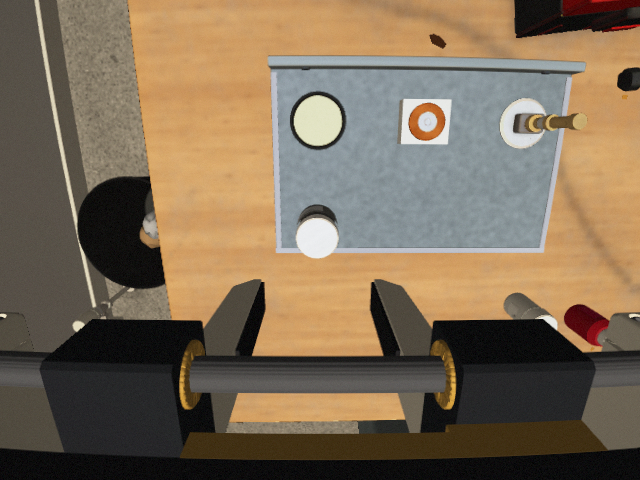

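Jar (317,232) is upright in front of the tin, measured within 1 mm of its target. Next is the bottle.

Run:
```python
from h import *
set_gripper(.07)
o=look("bottle",np.array([.434,-.060]),0,z=.19,save="w8")
if o is not None and max(abs(o[2]-28))<4:
    pick(o[1],0,.034,.046,18)
    if .026<status.sense()["opening"]<.032:
        t=np.array([.6306,.1200])-.09*XB; print(t)
        place(t,BY,.0423,.046,up=.2)
        manip.move_pose([.5,.11,.24],q(0)); v=shoot("wrist","w9")
        print(*locate("bottle","wrist",v,.049),"jar",*locate("jar","wrist",v,.060),"tub",*locate("tub","wrist",v,.052),sep="\n   ")
        for k,h in dict(tin=.02,burner=.012,pad_box=.022,big_pad=.028,small_pad=.006).items(): print(k,locate(k,"wrist",v,h,.003)[:1])
```

```text
bottle
   (0.59, array([ 0.4343, -0.0624]), array([27.9, 27.6]), 0.3, 0.0414, 471, array([322., 230.]))
grip 32.5 [ 0.4345 -0.0623  0.0344] 0.0286 18.0 [1.  0.6 5.6]
up 33.56 [ 0.434  -0.0622  0.1695] 0.0282 18.0 [-0.1 -0.4 -0.9]
[0.54061891 0.12184487]
down 35.58 [0.5407 0.1221 0.0424] 0.0282 18.0 [0.2 1.  3. ]
off 37.32 [0.5402 0.1219 0.1993] 0.046 0.0 [-0.7  0.2  0.3]
(0.61, array([0.5402, 0.1226]), array([28.1, 28.3]), 1.8, 0.0495, 432, array([305., 180.]))
   jar
   (0.7, array([0.543 , 0.2121]), array([32.5, 32.4]), 66.8, 0.0613, 1114, array([212., 174.]))
   tub
   (0.91, array([0.4511, 0.0098]), array([26.1, 26.7]), 34.9, 0.0523, 587, array([416., 259.]))
tin [(0.73, array([0.6322, 0.2099]), array([46.4, 45.6]), 45.3, 0.0192, 2025, array([217.,  78.]))]
burner [(0.97, array([0.6289, 0.0309]), array([41.9, 42.8]), 63.2, 0.0127, 965, array([401.,  82.]))]
pad_box [(0.75, array([0.6303, 0.1207]), array([39.8, 35.7]), 89.8, 0.0229, 855, array([310.,  94.]))]
big_pad [(0.62, array([0.6302, 0.1205]), array([29.8, 29. ]), 88.5, 0.0277, 884, array([306.,  78.]))]
small_pad [(0.91, array([ 0.5661, -0.1139]), array([20.1, 20.3]), 20.7, 0.0056, 312, array([530., 150.]))]
```

View pics/w9.png

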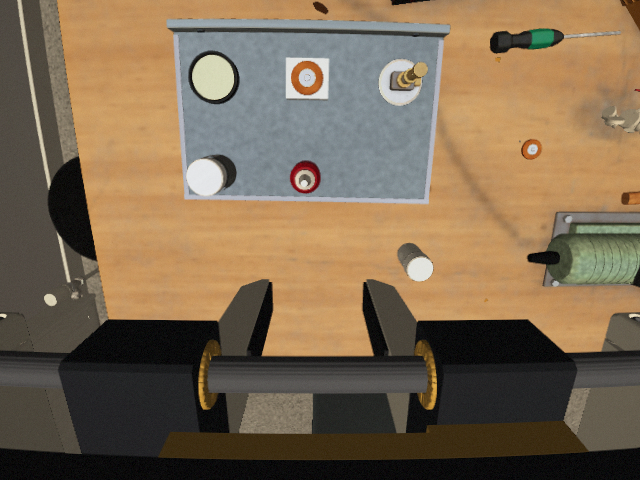

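The bottle (305,180), jar (207,177), box and pad (307,77) are all in place, within about 1 mm. The tub and small pad haven't moved, so I'm handing in.

```bash
python3 -c "
from h import *
print(job_done())"
```

```text
the job is handed in; nothing more can be done
None
```

The station is set out as asked and handed in at about 37 s: box, pad, jar and bottle each measured within about 1 mm of target, with the small pad and tub left where they were.

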